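# Standardise the bean colour meter

### The job

Standardise the colour meter: set the tile standard down on the meter's deck in front of the V locator and slide it gently into the V until it bears on both flanks and the back stop at once; hold it pressed home for a moment (about a kilogram of push is plenty), easing it from side to side so that both flanks carry. Then let go without shifting it, press the read key right down and let it come up again. The standard is delicate: keep it upright and never ram it. Leave the sample cup, the loupe and the tweezers where they are.

Things in the scene. Friction and masses are not known exactly. Their poses are not given: they have to be found in the camera images.
- standard_center (a point): The tile standard, loose and upright on the bench left or right of the meter: a round aluminium holder 62 mm in diameter and 16 mm high with an upright black knob on its axis, 21 mm in diameter and 32 mm tall (48 mm overall; 0.18 to 0.29 kg). The point is on the axis, 24 mm above the underside and 24 mm below the top of the knob. Round: its turn about z does not matter.
- meter: The colour meter: a white box 300 mm (x) by 180 mm (y), its flat deck 85 mm above the bench; too heavy to move. The origin is under its middle, at bench level; x points to its rear (away from the robot), y to its left, z up. The deck is empty but for the V locator at the rear, the read key and a flat display at the front. Sliding the standard on the deck takes 1 to 2 N.
- port (a point): Centre of the round glass port, at deck level, 45 mm in +x of the meter's middle; axes as the meter's. The standard's axis, when seated in the V, lies near here. But the locator is clamped through slots and differs each time: the seat may lie up to 8 mm in x and 4 mm in y from this point, so it must be felt. Set down 40 mm in -x of this point, the standard is clear of the locator.
- v_stop (a point): Where the middle of the back stop would be, at deck level, if the locator were clamped right over the port (31 mm in +x of the port; the real one is off by as much as the seat). The locator is a rigid steel V, 14 mm high, open towards -x: two straight flanks that touch a seated standard 50 degrees left and right of +x, and between them the flat stop, 22 mm wide. Its mouth is 86 mm wide; its foot and clamp screws are lower.
- key_top (a point): Top centre of the read key: a round grey push button 22 mm in diameter in a black collar 38 mm in diameter, on the deck near its front left corner (157 mm in -x and 55 mm in +y of the port). Its top is 21 mm above the deck and 9 mm above the collar; it is pressed straight down.
- key (a joint): Travel of the read key in m: 0 up, 0.005 fully down. A spring returns it; fully down takes about 4 N.
- cup_center (a point): Sample cup, left alone: black, open, full of beans, 62 mm in diameter, 30 mm high; point at half height. It stands on the other side of the meter from the standard.
- loupe_center (a point): Loupe, left alone: black stepped cylinder 42 mm in diameter, 42 mm high; point at half height. It stands to the left, farther from the robot.
- tweezers_center (a point): Steel tweezers, left alone: 120 mm long, 12 mm wide, 7 mm high, lying flat to the right, farther from the robot; point at the middle.
Not all that is in view belongs to the job. What is shaped like the part that bears standard_center but red or yellow is not meant.

How it is judged (in metres and radians):
On the way, in this order (a step that is already met when the one before it is completed fails the run):
1. the standard stands on the deck in front of the V (at least 10 mm short of the port) (x of standard_center in the frame of port between -0.09 and -0.01 m and y of standard_center in the frame of port between -0.05 and 0.05 m and z of standard_center in the frame of meter between 0.107 and 0.1115 m and contact force between standard and meter above 0.5 N), for 0.1 s.
2. the standard stands on the deck and is pressed against both flanks and the back stop of the V at once (over 0.2 N on each, for 0.2 s) (contact force between standard and locator_c0 above 0.2 N and contact force between standard and locator_c1 above 0.2 N and contact force between standard and locator_c2 above 0.2 N and angle between standard_center's own z axis and vertical below 0.06 rad), for 0.2 s.
3. the read key is pressed down (over 4 mm) while the standard is home (value of joint key above 0.004 m and horizontal distance between standard_center and locator_c0 between 0.0344 and 0.0384 m and horizontal distance between standard_center and locator_c1 between 0.0344 and 0.0384 m and horizontal distance between standard_center and locator_c2 between 0.034 and 0.038 m), for 0.05 s.
At the end, for the whole second after the job is handed in: The standard stands flat and still on the deck, fully home in the V (within 2 mm along and across), released; the read key has been pressed and is up again; cup, loupe and tweezers are within 20 mm of where they were (horizontal distance between standard_center and locator_c0 between 0.0344 and 0.0384 m and horizontal distance between standard_center and locator_c1 between 0.0344 and 0.0384 m and horizontal distance between standard_center and locator_c2 between 0.034 and 0.038 m and z of standard_center in the frame of meter between 0.107 and 0.111 m and angle between standard_center's own z axis and vertical below 0.05 rad and linear speed of standard below 0.01 m/s and value of joint key below 0.001 m and distance of each of cup_center, loupe_center, tweezers_center from where it was at the start of the episode below 0.02 m); the robot touches nothing.
It fails at once if the standard is rammed against a flank or the stop of the locator (over 14 N) (contact force between standard and locator_c0 above 14 N or contact force between standard and locator_c1 above 14 N or contact force between standard and locator_c2 above 14 N).
It fails at once if the standard is set down or pressed hard on the meter (over 50 N) (contact force between standard and meter above 50 N).
It fails at once if the standard is tipped over 0.5 rad (angle between standard_center's own z axis and vertical above 0.5 rad).
It fails at once if a bystander is moved over 20 mm (distance of any of cup_center, loupe_center, tweezers_center from where it was at the start of the episode above 0.02 m).
It also fails if it takes over 72 s, if anything falls off the work surface, if the arm or the gripper's body presses on something with over 40 N, if the wrist force passes 120 N, or if a joint passes its speed limit or range.

### The arm

A 6-joint arm with a two-finger parallel gripper is mounted at the origin on the work surface. World frame = base frame: x ahead of the robot, y to its left, z up, the work surface at z = 0. Lengths are in m, angles in degrees, forces in N, time in s.
With the tool pointing down it reaches from about 0.4 to 0.825 m from the base axis. Payload 7 kg.
Tool frame: the origin (TCP) lies between the finger pads; the fingertips stand 14 mm ahead of it and the grasp point (between the pads) lies 5 mm behind it; z points along the fingers, y is the line along which they close (so a half turn about z gives the same grasp; the last joint's range is limited). The gripper opens to 88 mm and grips with 3 to 60 N. Pads are 19 mm wide; open, the fingers measure 130 mm over their backs; the gripper's body (78 mm by 193 mm) begins 47 mm behind the grasp point.
Start: joints at [-54.998, 20.546, 0.682, 0, -70.136, -16.507], TCP at [0.214, -0.64, 0.241] pointing down, gripper open.
Joint ranges: [-176.03, 176.03], [-82.01, 121.73], [-58.28, 71.71], [-173.87, 95.51], [-174.79, -0.11], [-173.66, 173.66]. Speed limits (degrees/s): [136.94, 136.94, 172.46, 180, 180, 180].

### API

Orientations are given as [roll, pitch, yaw] about the fixed x, y, z axes, in that order (R = Rz(yaw) Ry(pitch) Rx(roll)).
In Python, from plant import status, cams, job gives the robot as it stands. The module is installed in compiled form; this text tells all that it offers.
- The arm moves only by the tool step_arm, never from a script. Its arguments are lists of equal length, an entry for each row: "xyz": the shift along the tool's x, y, z each as a share of 20 cm, from -1 to 1, a list of three; "yaw": the turn about the tool's z as a share of 360 degrees, from -1 to 1; "claw": the closure, from -1 (fully open) to 1 (shut). A call has 1 to 20 rows; each row is the pose to reach, as a shift and turn from the pose commanded when the call began, along the tool's axes at that moment, turning the shorter way round; what a row does not reach only later rows make up. A row lasts 1/12 s, in which the tool goes at most 41.7 mm and 7.16 degrees, less where a joint would pass 70% of its speed; a pose out of reach is approached as far as the arm can. A call with a number of a shift or a turn outside -1 to 1 is refused whole. A call with a gripper value outside its range is refused whole. The fingers move at their own pace and stop on an object; "grip_force" is the grip in N (left out, the last holds). Time passes only in rows, so rows that repeat a pose let the fingers close. It gives the time, the measured TCP pose, the force, the opening and the grip force at its end, in the units of the state.
- status.get_state(): the state, without advancing time (a new reading comes with each control period).
- cams.capture(name): name is "scene" or "top"; returns (picture, depth): 480x640x3 uint8, blue, green, red; 480x640 float32, m along the optical axis (not along the pixel's ray), 0 where there is no reading.
- cams.calibration(name): a dict with "mtx" (3x3 intrinsics, pixels), "camera_from_world" (4x4, takes a point from world to camera coordinates). Camera axes: x right, y down, z forward; pixel columns grow to the right and rows downward; lengths in m; the calibration is good to about 2 mm. A picture is of the moment at which its call begins. calibration takes no time and is no camera call.
- job.close_job(): hands the job in; it is judged then, once.
The state is a dict: "time_s": time; "joints": joint angles; "qd": joint speeds; "joint_torque": joint torques, N m; "tcp_pos": TCP position; "eef_rot": TCP orientation; "contact_force": force on the tool from outside, world axes, zero at the start; "moment": the same for the moment, N m; "gripper_width": finger opening in m; "gripper_force": force on a finger pad.
Only numpy, scipy, OpenCV 4.12 (cv2) and the standard library are available. Lean on these libraries where they do the work, as an engineer would, in place of code of your own. Each camera call takes 0.05 s, during which the arm holds its last target. There are 200 camera calls.

## Working session

There is one attempt and no reset: what is moved stays moved. The work goes in short steps, Python scripts to look and compute and a tool call to move; the robot and the scene stay as the last step left them, time stands still between calls to the robot, and variables do not carry over. Pictures are saved under pics/ and viewed, at most 10 in all, crops included, and the job is handed in when it is done.

Besides the shell and the picture viewer there is one more tool, called after "Request:" as name([rows], argument=value, ...), one row to a line, values as JSON. step_arm: Moves the arm, as the interface text tells. Shift numbers are shares of 20 cm and turn numbers shares of 360 degrees, none past 1 either way. Its arguments: {"type":"object","properties":{"xyz":{"type":"array"},"yaw":{"type":"array"},"claw":{"type":"array"},"grip_force":{"type":"number"}},"required":["xyz","yaw","claw"]}

```bash
mkdir -p pics; cat > h.py <<'E'
import numpy as np, cv2
from plant import status, cams, job
def grab(n):
    im,d=cams.capture(n); c=cams.calibration(n); K=np.array(c["mtx"]); T=np.linalg.inv(np.array(c["camera_from_world"]))
    v,u=np.mgrid[:480,:640]; P=np.stack([(u-K[0,2])/K[0,0]*d,(v-K[1,2])/K[1,1]*d,d],-1)
    W=P@T[:3,:3].T+T[:3,3]; W[d==0]=np.nan
    return im,W
E
python3 - <<'E'
from h import *
for n in("top","scene"):
    im,W=grab(n); cv2.imwrite(f"pics/{n}0.png",im); np.savez(f"{n}0.npz",im=im,W=W)
    c=cams.calibration(n); print(n,np.linalg.inv(c["camera_from_world"])[:3,3],W[240,320])
print(status.get_state())
E
```

```text
top [0.44469718 0.02328338 1.04050167] [0.55258449 0.04173414 0.08365063]
scene [1.53735271 0.01211509 0.9734385 ] [0.56097517 0.01803453 0.08228507]
{'time_s': 0.1, 'joints': array([-5.49979986e+01,  2.05883812e+01,  6.39674618e-01, -1.54024479e-02,
       -7.01369711e+01, -1.65079555e+01]), 'qd': array([-0.08213596, -0.06889671,  0.04794274,  0.06675996, -0.00471425,
       -0.17018425]), 'joint_torque': array([-5.79594744e-04, -5.84161949e+01,  2.93751544e+01,  7.01551616e+00,
        1.02000881e-02, -6.11852806e-05]), 'tcp_pos': array([ 0.21395932, -0.6397588 ,  0.23971681]), 'eef_rot': array([ 1.79913739e+02, -1.04638689e-02, -1.61511190e+02]), 'contact_force': array([-0.36839142,  0.00564524,  0.20671165]), 'moment': array([-0.0115554 , -0.01301205,  0.00805009]), 'gripper_force': 0.0, 'gripper_width': 0.0875273329375097}
```

View pics/top0.png

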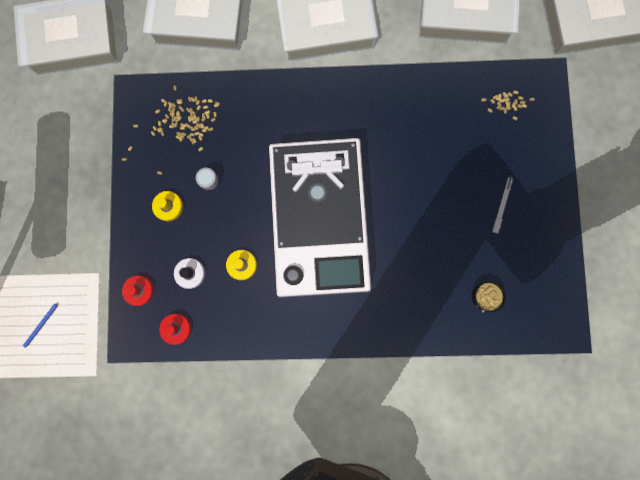

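View pics/scene0.png

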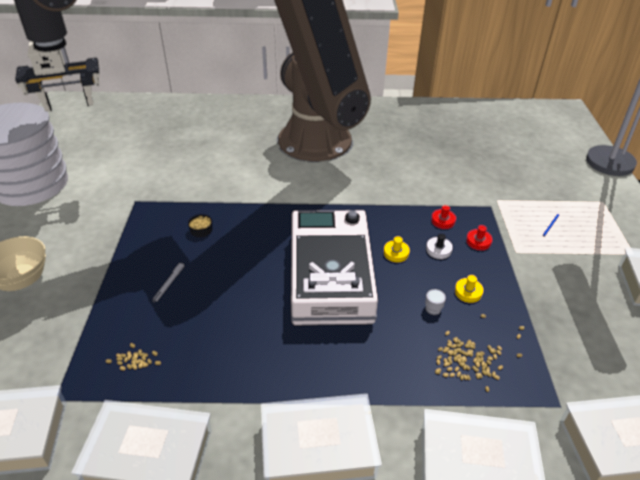

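Candidates in the top view: silver with a black knob (188,272), yellow at (241,264) and (166,206), red at (137,290) and (175,328). The silver one fits the aluminium holder with a black knob, so I'll confirm it in a crop and measure.

```bash
python3 - <<'E'
from h import *
z=np.load("top0.npz"); im,W=z["im"],z["W"]
cv2.imwrite("pics/crop1.png",cv2.resize(im[230:350,110:270],None,fx=5,fy=5,interpolation=cv2.INTER_CUBIC))
def circ(m):
    c=cv2.findNonZero(m.astype(np.uint8)); (x,y),r=cv2.minEnclosingCircle(c); return x,y,r,len(c)
for n in("top","scene"):
    z=np.load(n+"0.npz"); im,W=z["im"],z["W"]; Z=W[...,2]
    deck=(Z>.078)&(Z<.092)&(abs(W[...,1]-.04)<.2)&(W[...,0]>.35)&(W[...,0]<.8)
    p=W[deck][:,:2].astype(np.float32); r=cv2.minAreaRect(p*1000); print(n,"deck",r,np.median(Z[deck]))
    st=W[188 if 0 else 272,188] if n=="top" else W[245,440]
    print("seed",st)
    near=np.hypot(W[...,0]-st[0],W[...,1]-st[1])<.045
    fl=near&(Z>.010)&(Z<.022); kn=near&(Z>.040)&(Z<.056)
    for m in(fl,kn):
        q=W[m]; print(len(q),q.min(0),q.max(0),(q.min(0)+q.max(0))/2,np.median(q,0))
    # bystanders positions above table in region
    key=(Z>.100)&(Z<.113)&(W[...,0]<.55)&(abs(W[...,1]-.04)<.2)&(W[...,0]>.35)
    if key.any(): q=W[key]; print("key",len(q),(q.min(0)+q.max(0))/2,np.median(q,0))
    for b in ([(241,264),(166,206),(137,290),(175,328),(206,178)] if n=="top" else []): print(b,W[b[1],b[0]])
E
```

```text
top deck ((601.6079711914062, 43.96636199951172), (300.0222473144531, 179.965087890625), 2.118089437484741) 0.0853101018991897
seed [0.49996591 0.30671295 0.04752253]
595 [0.47091907 0.28522398 0.01020195] [0.53094289 0.34589859 0.02147644] [0.50093098 0.31556129 0.0158392 ] [0.49937704 0.31212287 0.01526635]
91 [0.49055938 0.30509754 0.04057286] [0.51020231 0.32533984 0.05140628] [0.50038084 0.31521869 0.04598957] [0.50035496 0.31515184 0.04718592]
key 110 [0.48346229 0.09818288 0.10476466] [0.4877659  0.09500809 0.10497312]
(241, 264) [0.51314932 0.20074965 0.0466791 ]
(166, 206) [0.63678925 0.35608171 0.03630216]
(137, 290) [0.46717113 0.41418234 0.03360191]
(175, 328) [0.38997453 0.33564928 0.03539478]
(206, 178) [0.69156276 0.27250996 0.04092248]
scene deck ((603.3245239257812, 44.322776794433594), (304.65673828125, 179.55198669433594), 2.254786252975464) 0.08408994713364237
seed [0.51129298 0.31475927 0.02564605]
277 [0.4704668  0.28597899 0.01008858] [0.53469512 0.34608291 0.02136508] [0.50258096 0.31603095 0.01572683] [0.50951712 0.31180283 0.01458212]
52 [0.48944095 0.30653855 0.0401813 ] [0.51387578 0.32638368 0.04967064] [0.50165837 0.31646112 0.04492597] [0.50508172 0.31626273 0.04448831]
key 47 [0.48952845 0.09451644 0.10462032] [0.49115712 0.09455373 0.10378886]
```

View pics/crop1.png

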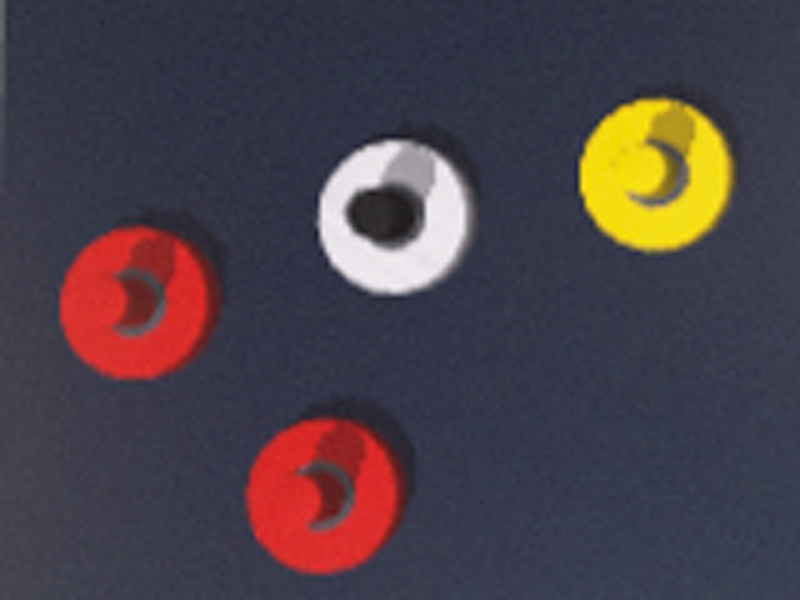

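The crop confirms it: the silver holder with the black knob, at top (188,272), is the standard. It stands at about (0.500, 0.3155). Next I'll fit the locator and work out the approach.

```bash
cat >> h.py <<'E'
A=np.radians(2.118); M=np.array([.6016,.0440]); RM=np.array([[np.cos(A),-np.sin(A)],[np.sin(A),np.cos(A)]]); PORT=M+RM@[.045,0]
def tool(p,yaw,xyz): # world target -> shares from pose (p,yaw)
    y=np.radians(yaw); d=np.array(xyz)-p; return np.round(np.array([d[0]*np.cos(y)+d[1]*np.sin(y), d[0]*np.sin(y)-d[1]*np.cos(y), -d[2]])/.2,4)
E
python3 - <<'E'
from h import *
print("port",PORT)
for n in("top","scene"):
    W=np.load(n+"0.npz")["W"]; m=(W[...,2]>.094)&(W[...,2]<.106)
    q=(W[m][:,:2]-PORT)@RM; q=q[(abs(q[:,0])<.07)&(abs(q[:,1])<.06)]
    print(n,len(q))
    for lo in np.arange(-.048,.049,.006):
        s=q[(q[:,1]>=lo)&(q[:,1]<lo+.006)]
        if len(s): print("y %.0f xmin %.1f xmax %.1f n%d"%(lo*1e3+3,s[:,0].min()*1e3,s[:,0].max()*1e3,len(s)))
p=np.array([.214,-.64,.24]);y=-161.5
for t in([.33,-.5,.24],[.40,-.45,.24]): print(tool(p,y,t))
E
python3 - <<'E'
import sys; sys.path.insert(0,'.')
from h import *
im=np.load("top0.npz")["im"]; cv2.imwrite("pics/crop2.png",cv2.resize(im[130:220,260:380],None,fx=6,fy=6,interpolation=cv2.INTER_CUBIC))
E
```

```text
port [0.64656926 0.04566309]
top 796
y -45 xmin 3.3 xmax 63.3 n61
y -39 xmin 7.5 xmax 63.0 n68
y -33 xmin 15.7 xmax 57.2 n57
y -27 xmin 21.5 xmax 57.9 n53
y -21 xmin 28.5 xmax 56.6 n40
y -15 xmin 34.8 xmax 57.3 n38
y -9 xmin 35.3 xmax 52.5 n20
y -3 xmin 35.4 xmax 50.4 n18
y 3 xmin 36.8 xmax 48.1 n21
y 9 xmin 35.4 xmax 56.5 n36
y 15 xmin 31.8 xmax 56.8 n40
y 21 xmin 23.8 xmax 57.7 n51
y 27 xmin 16.5 xmax 57.1 n56
y 33 xmin 9.5 xmax 55.7 n56
y 39 xmin 3.1 xmax 63.0 n65
y 45 xmin 5.6 xmax 63.1 n49
y 51 xmin 45.5 xmax 63.8 n24
scene 505
y -45 xmin 4.6 xmax 65.7 n37
y -39 xmin 7.7 xmax 64.5 n43
y -33 xmin 15.8 xmax 59.0 n39
y -27 xmin 23.5 xmax 58.9 n35
y -21 xmin 30.8 xmax 59.3 n28
y -15 xmin 37.0 xmax 59.7 n19
y -9 xmin 37.2 xmax 59.5 n16
y -3 xmin 39.0 xmax 48.7 n13
y 3 xmin 39.4 xmax 49.3 n13
y 9 xmin 34.2 xmax 59.2 n23
y 15 xmin 34.8 xmax 59.9 n22
y 21 xmin 27.8 xmax 57.9 n33
y 27 xmin 18.4 xmax 58.5 n38
y 33 xmin 14.4 xmax 58.8 n39
y 39 xmin -0.0 xmax 62.8 n39
y 45 xmin 4.2 xmax 66.5 n35
y 51 xmin 46.4 xmax 65.7 n13
[-0.7721  0.4798 -0.    ]
[-1.1834  0.6058 -0.    ]
```

View pics/crop2.png

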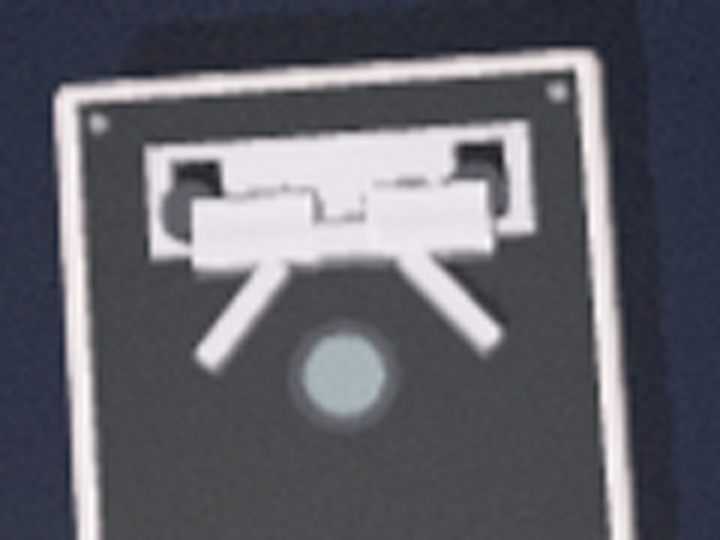

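The crop shows the locator's V with the stop near crop (345,255). The fit puts the seat at about port + (5.5, -2.2) mm. Starting the approach and turning the tool to close along the meter's x.

Request:
step_arm([
  [-0.5,0.25,0],
  [-1,0.5,0],
  [-1,0.5,0],
  [-1,0.5,0],
  [-1,0.5,0],
  [-1,0.5,0],
  [-1,0.5,0],
  [-1,0.5,0],
  [-1,0.5,0],
  [-1,0.5,0],
  [-1,0.5,0],
  [-1,0.5,0],
], yaw=[-0.2044,-0.2044,-0.2044,-0.2044,-0.2044,-0.2044,-0.2044,-0.2044,-0.2044,-0.2044,-0.2044,-0.2044], claw=[-0.2,-0.2,-0.2,-0.2,-0.2,-0.2,-0.2,-0.2,-0.2,-0.2,-0.2,-0.2], grip_force=30)

```text
time_s: 1.1
tcp_pos: [0.3719, -0.4816, 0.2402]
eef_rot: [180.0, 0.0, -87.8]
contact_force: [-0.4, -1.1, 0.2]
gripper_width: 0.0523
gripper_force: 0.0
```

Request:
step_arm([
  [-0.2,-0.12,0],
  [-0.4,-0.24,0],
  [-0.6,-0.36,0],
  [-0.8,-0.48,0],
  [-1,-0.6,0],
  [-1,-0.6,0],
], yaw=[0,0,0,0,0,0], claw=[-0.2,-0.2,-0.2,-0.2,-0.2,-0.2])

```text
time_s: 1.6
tcp_pos: [0.4859, -0.2747, 0.2406]
eef_rot: [-180.0, 0.0, -88.0]
contact_force: [-0.6, -0.0, 0.1]
gripper_width: 0.0528
gripper_force: 0.0
```

Request:
step_arm([
  [-0.2,-0.04,0],
  [-0.4,-0.08,0],
  [-0.6,-0.12,0],
  [-0.8,-0.16,0],
  [-1,-0.2,0],
  [-1,-0.2,0],
], yaw=[0,0,0,0,0,0], claw=[-0.2,-0.2,-0.2,-0.2,-0.2,-0.2])

```text
time_s: 2.1
tcp_pos: [0.5184, -0.071, 0.2407]
eef_rot: [-179.9, 0.1, -87.8]
contact_force: [0.1, -0.3, -0.2]
gripper_width: 0.0527
gripper_force: 0.0
```

Request:
step_arm([
  [-0.2,0,0],
  [-0.4,0,0],
  [-0.6,0,0],
  [-0.8,0,0],
  [-1,0,0],
  [-1,0,0],
], yaw=[0,0,0,0,0,0], claw=[-0.2,-0.2,-0.2,-0.2,-0.2,-0.2])

```text
time_s: 2.6
tcp_pos: [0.5102, 0.1288, 0.2405]
eef_rot: [-180.0, 0.1, -87.8]
contact_force: [1.0, -0.4, -0.2]
gripper_width: 0.0528
gripper_force: 0.0
```

```bash
python3 - <<'E'
from h import *
s=status.get_state(); print(s["time_s"],s["tcp_pos"],s["eef_rot"],s["joints"],s["contact_force"])
for z in(.10,.034): print(tool(s["tcp_pos"],-87.9,[.5005,.3155,z]))
E
```

```text
2.6 [0.5102266  0.12881173 0.24046073] [-1.79960366e+02  5.14227363e-02 -8.78033184e+01] [ 3.55283953e+01  6.46704286e+00 -1.79986908e+01 -2.32865718e-02
 -6.54728973e+01 -3.33220760e+01] [ 0.97371827 -0.39444314 -0.19824326]
[-0.9346  0.0144  0.7023]
[-0.9346  0.0144  1.0323]
```

Request:
step_arm([
  [-0.2,0,0.1],
  [-0.4,0.01,0.2],
  [-0.6,0.01,0.3],
  [-0.8,0.01,0.4],
  [-0.935,0.014,0.5],
  [-0.935,0.014,0.6],
  [-0.935,0.014,0.7],
  [-0.935,0.014,0.7],
  [-0.935,0.014,0.7],
], yaw=[0,0,0,0,0,0,0,0,0], claw=[-0.2,-0.2,-0.2,-0.2,-0.2,-0.2,-0.2,-0.2,-0.2])

```text
time_s: 3.35
tcp_pos: [0.5001, 0.3096, 0.0996]
eef_rot: [179.9, -0.1, -88.0]
contact_force: [-0.4, -0.5, -0.1]
gripper_width: 0.0526
gripper_force: 0.0
```

```bash
python3 - <<'E'
from h import *
s=status.get_state(); print(s["time_s"],s["tcp_pos"],s["eef_rot"],s["contact_force"])
print(tool(s["tcp_pos"],s["eef_rot"][2],[.5005,.3155,.034]))
E
```

```text
3.35 [0.50011819 0.30964666 0.09964595] [ 1.79885901e+02 -1.39560829e-01 -8.79733358e+01] [-0.38054894 -0.46146488 -0.14457837]
[-0.0292 -0.0029  0.3282]
```

Request:
step_arm([
  [-0.02,-0.002,0.08],
  [-0.02,-0.002,0.16],
  [-0.02,-0.002,0.16],
  [-0.02,-0.002,0.16],
], yaw=[0,0,0,0], claw=[-0.2,-0.2,-0.2,-0.2])

```text
time_s: 3.68
tcp_pos: [0.5013, 0.314, 0.0697]
eef_rot: [-180.0, 0.0, -88.0]
contact_force: [0.6, 0.4, 0.2]
gripper_width: 0.0528
gripper_force: 0.0
```

Request:
step_arm([
  [-0.007,0,0.08],
  [-0.007,0,0.14],
  [-0.007,0,0.175],
  [-0.007,0,0.175],
  [-0.007,0,0.175],
  [-0.007,0,0.175],
  [-0.007,0,0.175],
  [-0.007,0,0.175],
  [-0.007,0,0.175],
  [-0.007,0,0.175],
  [-0.007,0,0.175],
  [-0.007,0,0.175],
], yaw=[0,0,0,0,0,0,0,0,0,0,0,0], claw=[-0.2,-0.2,-0.2,-0.2,-0.2,0.8,0.8,0.8,0.8,0.8,0.8,0.8], grip_force=30)

```text
time_s: 4.68
tcp_pos: [0.5007, 0.3158, 0.0338]
eef_rot: [180.0, -0.0, -87.9]
contact_force: [-1.9, -0.0, 3.0]
gripper_width: 0.0198
gripper_force: 30.0
```

Request:
step_arm([
  [0,0,-0.1],
  [0,0,-0.2],
  [0,0,-0.35],
  [0,0,-0.5],
  [0,0,-0.65],
  [0,0,-0.75],
  [0.1,-0.05,-0.75],
  [0.25,-0.12,-0.75],
  [0.4,-0.2,-0.75],
  [0.55,-0.3,-0.75],
  [0.7,-0.4,-0.75],
  [0.7,-0.4,-0.75],
  [0.7,-0.4,-0.75],
], yaw=[0,0,0,0,0,0,0,0,0,0,0,0,0], claw=[0.8,0.8,0.8,0.8,0.8,0.8,0.8,0.8,0.8,0.8,0.8,0.8,0.8])

```text
time_s: 5.77
tcp_pos: [0.5863, 0.1768, 0.1827]
eef_rot: [179.9, -0.0, -88.1]
contact_force: [-0.4, 1.2, -2.4]
gripper_width: 0.0203
gripper_force: 30.0
```

```bash
python3 - <<'E'
from h import *
s=status.get_state(); print(s["time_s"],s["tcp_pos"],s["eef_rot"],s["contact_force"],s["gripper_width"])
t=PORT+RM@[-.04,-.002]; print(t,tool(s["tcp_pos"],-87.9,[*t,.135]))
im,W=grab("scene"); cv2.imwrite("pics/lift.png",cv2.resize(im[120:330,280:560],None,fx=2.5,fy=2.5))
E
```

```text
5.7667 [0.58626833 0.17675828 0.18270956] [ 1.79927381e+02 -3.13184336e-02 -8.81240338e+01] [-0.37581301  1.22550754 -2.36990667] 0.020274183214517894
[0.6066705  0.04218615] [ 0.6761 -0.0773  0.2385]
```

View pics/lift.png

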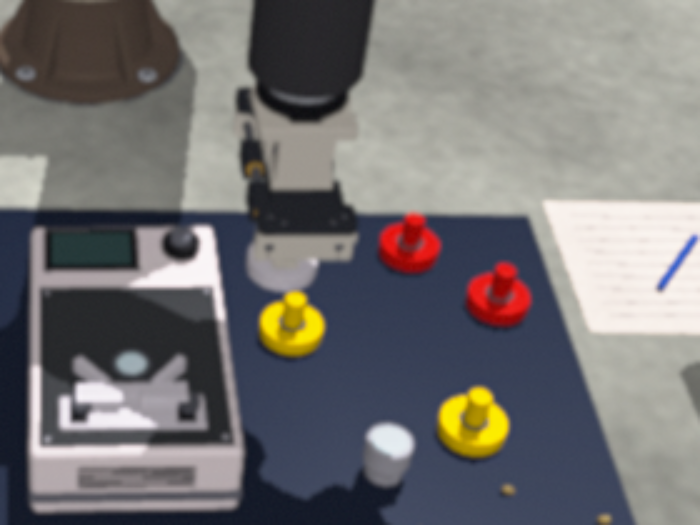

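The picture shows the standard hanging level in the gripper at about (280,262), and the force reads 2.4 N of weight. Moving it over the deck.

Request:
step_arm([
  [0.15,0,0],
  [0.3,-0.02,0],
  [0.45,-0.04,0],
  [0.6,-0.07,0],
  [0.676,-0.077,0],
  [0.676,-0.077,0.1],
  [0.676,-0.077,0.2],
  [0.676,-0.077,0.24],
  [0.676,-0.077,0.24],
  [0.676,-0.077,0.24],
], yaw=[0,0,0,0,0,0,0,0,0,0], claw=[0.8,0.8,0.8,0.8,0.8,0.8,0.8,0.8,0.8,0.8])

```text
time_s: 6.65
tcp_pos: [0.6059, 0.045, 0.1356]
eef_rot: [180.0, -0.0, -87.8]
contact_force: [-0.1, 0.3, -2.2]
gripper_width: 0.0201
gripper_force: 30.0
```

```bash
cat > st.py <<'E'
from h import *
s=status.get_state(); p=s["tcp_pos"]; f=s["contact_force"]
print("t%.2f"%s["time_s"],"port-frame mm",np.round(RM.T@(p[:2]-PORT)*1e3,2),"z %.2f"%(p[2]*1e3),"F",np.round(RM.T@f[:2],2),round(f[2],2),"rot",np.round(s["eef_rot"],2),"w %.4f"%s["gripper_width"])
E
python3 st.py
```

```text
t6.65 port-frame mm [-40.62   0.84] z 135.61 F [-0.13  0.3 ] -2.23 rot [ 1.7996e+02 -3.0000e-02 -8.7830e+01] w 0.0201
```

Request:
step_arm([
  [0.014,0,0.03],
  [0.014,0,0.05],
  [0.014,0,0.065],
  [0.014,0,0.075],
  [0.014,0,0.08],
  [0.014,0,0.08],
  [0.014,0,0.08],
], yaw=[0,0,0,0,0,0,0], claw=[0.8,0.8,0.8,0.8,0.8,0.8,0.8])

```text
time_s: 7.23
tcp_pos: [0.6063, 0.0414, 0.1197]
eef_rot: [-180.0, -0.0, -87.9]
contact_force: [-0.2, 0.7, -1.5]
gripper_width: 0.0202
gripper_force: 30.0
```

```bash
python3 st.py
```

```text
t7.23 port-frame mm [-40.38  -2.78] z 119.66 F [-0.15  0.71] -1.46 rot [-179.99   -0.    -87.92] w 0.0202
```

Request:
step_arm([
  [0,0,0.003],
  [0,0,0.005],
  [0,0,0.005],
  [0,0,0.005],
], yaw=[0,0,0,0], claw=[0.8,0.8,0.8,0.8])

```text
time_s: 7.57
tcp_pos: [0.6064, 0.0414, 0.1188]
eef_rot: [-180.0, 0.0, -87.9]
contact_force: [0.3, 0.1, -1.3]
gripper_width: 0.0205
gripper_force: 30.0
```

Request:
step_arm([
  [0,0,0.002],
  [0,0,0.002],
  [0,0,0.002],
], yaw=[0,0,0], claw=[0.8,0.8,0.8])

```text
time_s: 7.82
tcp_pos: [0.6064, 0.0414, 0.1187]
eef_rot: [-180.0, 0.0, -87.9]
contact_force: [-3.0, 1.0, 4.9]
gripper_width: 0.0204
gripper_force: 30.0
```

Request:
step_arm([
  [0,-0.015,0],
  [0,-0.03,0],
  [0,-0.045,0],
  [0,-0.06,0],
  [0,-0.075,0],
  [0,-0.09,0],
  [0,-0.1,0],
  [0,-0.1,0],
  [0,-0.1,0],
], yaw=[0,0,0,0,0,0,0,0,0], claw=[0.8,0.8,0.8,0.8,0.8,0.8,0.8,0.8,0.8])

```text
time_s: 8.57
tcp_pos: [0.6253, 0.0416, 0.1188]
eef_rot: [179.9, -0.0, -87.9]
contact_force: [-6.2, -0.9, 9.8]
gripper_width: 0.0208
gripper_force: 30.0
```

```bash
python3 st.py
```

```text
t8.57 port-frame mm [-21.42  -3.29] z 118.76 F [-6.24 -0.7 ] 9.77 rot [ 1.7991e+02 -4.0000e-02 -8.7920e+01] w 0.0208
```

Request:
step_arm([
  [0,0,-0.0025],
  [0,-0.01,-0.0025],
  [0,-0.025,-0.0025],
  [0,-0.025,-0.0025],
  [0,-0.025,-0.0025],
], yaw=[0,0,0,0,0], claw=[0.8,0.8,0.8,0.8,0.8])

```text
time_s: 8.98
tcp_pos: [0.6313, 0.0421, 0.1188]
eef_rot: [180.0, -0.0, -87.9]
contact_force: [-3.2, -0.3, 4.5]
gripper_width: 0.0205
gripper_force: 30.0
```

```bash
python3 st.py
```

```text
t8.98 port-frame mm [-15.35  -2.96] z 118.76 F [-3.24 -0.16] 4.45 rot [ 1.7999e+02 -2.0000e-02 -8.7920e+01] w 0.0205
```

Request:
step_arm([
  [-0.001,-0.01,-0.0015],
  [-0.002,-0.025,-0.0015],
  [-0.003,-0.04,-0.0015],
  [-0.003,-0.05,-0.0015],
  [-0.003,-0.05,-0.0015],
  [-0.003,-0.05,-0.0015],
], yaw=[0,0,0,0,0,0], claw=[0.8,0.8,0.8,0.8,0.8,0.8])

```text
time_s: 9.48
tcp_pos: [0.6418, 0.0434, 0.1188]
eef_rot: [-180.0, 0.0, -87.9]
contact_force: [0.0, -0.7, -0.8]
gripper_width: 0.0204
gripper_force: 30.0
```

```bash
python3 st.py
```

```text
t9.48 port-frame mm [-4.81 -2.1 ] z 118.81 F [ 0.02 -0.72] -0.79 rot [-1.7995e+02  1.0000e-02 -8.7920e+01] w 0.0204
```

Request:
step_arm([
  [0,-0.005,0],
  [0,-0.01,0],
  [0,-0.015,0],
  [0,-0.02,0],
  [0,-0.025,0],
  [0,-0.03,0],
  [0,-0.03,0],
], yaw=[0,0,0,0,0,0,0], claw=[0.8,0.8,0.8,0.8,0.8,0.8,0.8])

```text
time_s: 10.07
tcp_pos: [0.6475, 0.0435, 0.1188]
eef_rot: [-180.0, 0.0, -87.9]
contact_force: [0.9, -0.2, -2.4]
gripper_width: 0.0208
gripper_force: 30.0
```

```bash
python3 st.py
```

```text
t10.07 port-frame mm [ 0.87 -2.16] z 118.84 F [ 0.91 -0.24] -2.38 rot [-179.98    0.    -87.92] w 0.0208
```

Request:
step_arm([
  [0,-0.003,0.001],
  [0,-0.006,0.001],
  [0,-0.009,0.001],
  [0,-0.01,0.001],
  [0,-0.01,0.001],
], yaw=[0,0,0,0,0], claw=[0.8,0.8,0.8,0.8,0.8])

```text
time_s: 10.48
tcp_pos: [0.6492, 0.0435, 0.1188]
eef_rot: [-180.0, -0.0, -87.9]
contact_force: [-1.3, 0.7, 0.4]
gripper_width: 0.0201
gripper_force: 30.0
```

Request:
step_arm([
  [0,-0.002,0],
  [0,-0.004,0],
  [0,-0.005,0],
  [0,-0.005,0],
], yaw=[0,0,0,0], claw=[0.8,0.8,0.8,0.8])

```text
time_s: 10.82
tcp_pos: [0.6502, 0.0436, 0.1188]
eef_rot: [180.0, -0.0, -87.9]
contact_force: [-1.2, -1.1, 1.0]
gripper_width: 0.0205
gripper_force: 30.0
```

```bash
python3 st.py
```

```text
t10.82 port-frame mm [ 3.55 -2.24] z 118.78 F [-1.26 -1.04] 1.01 rot [180.    -0.   -87.92] w 0.0205
```

Now half-millimetre steps forward.

Request:
step_arm([
  [0,-0.0015,0],
  [0,-0.003,0],
  [0,-0.003,0],
  [0,-0.003,0],
], yaw=[0,0,0,0], claw=[0.8,0.8,0.8,0.8])

```text
time_s: 11.15
tcp_pos: [0.6503, 0.0435, 0.1188]
eef_rot: [180.0, -0.0, -87.9]
contact_force: [-4.5, 0.0, 3.4]
gripper_width: 0.02
gripper_force: 30.0
```

Request:
step_arm([
  [0,-0.0015,0],
  [0,-0.003,0],
  [0,-0.003,0],
  [0,-0.003,0],
], yaw=[0,0,0,0], claw=[0.8,0.8,0.8,0.8])

```text
time_s: 11.48
tcp_pos: [0.6505, 0.0434, 0.1188]
eef_rot: [179.9, -0.0, -87.9]
contact_force: [-7.6, 0.4, 4.7]
gripper_width: 0.0204
gripper_force: 30.0
```

```bash
python3 st.py
```

```text
t11.48 port-frame mm [ 3.83 -2.36] z 118.81 F [-7.61  0.69] 4.7 rot [ 1.7991e+02 -2.0000e-02 -8.7920e+01] w 0.0204
```

Contact felt at about x = +3.8 mm. I'll take off some deck pressure and ease it sideways.

Request:
step_arm([
  [-0.002,0,-0.0015],
  [-0.004,0,-0.0015],
  [-0.004,0,-0.0015],
  [-0.004,0,-0.0015],
], yaw=[0,0,0,0], claw=[0.8,0.8,0.8,0.8])

```text
time_s: 11.82
tcp_pos: [0.6505, 0.0436, 0.1188]
eef_rot: [179.9, -0.1, -87.9]
contact_force: [-4.9, -2.4, 2.7]
gripper_width: 0.0204
gripper_force: 30.0
```

```bash
python3 st.py
```

```text
t11.82 port-frame mm [ 3.82 -2.24] z 118.81 F [-5.03 -2.19] 2.69 rot [ 1.7989e+02 -7.0000e-02 -8.7930e+01] w 0.0204
```

Request:
step_arm([
  [0.003,0,0],
  [0.006,0,0],
  [0.008,0,0],
  [0.008,0,0],
  [0.008,0,0],
], yaw=[0,0,0,0,0], claw=[0.8,0.8,0.8,0.8,0.8])

```text
time_s: 12.23
tcp_pos: [0.6511, 0.043, 0.1188]
eef_rot: [180.0, 0.0, -87.9]
contact_force: [-5.2, 2.2, 1.1]
gripper_width: 0.0202
gripper_force: 30.0
```

```bash
python3 st.py
```

```text
t12.23 port-frame mm [ 4.38 -2.87] z 118.84 F [-5.11  2.37] 1.14 rot [ 1.7996e+02  1.0000e-02 -8.7920e+01] w 0.0202
```

Request:
step_arm([
  [0,-0.0015,0],
  [0,-0.003,0],
  [0,-0.003,0],
  [0,-0.003,0],
], yaw=[0,0,0,0], claw=[0.8,0.8,0.8,0.8])

```text
time_s: 12.57
tcp_pos: [0.6511, 0.0429, 0.1189]
eef_rot: [179.9, -0.0, -87.9]
contact_force: [-7.0, 1.3, 2.3]
gripper_width: 0.0204
gripper_force: 30.0
```

```bash
python3 st.py
```

```text
t12.57 port-frame mm [ 4.44 -2.88] z 118.86 F [-6.97  1.51] 2.25 rot [179.9   -0.   -87.92] w 0.0204
```

Request:
step_arm([
  [0.002,0,0],
  [0.004,0,0],
  [0.005,0,0],
  [0.005,0,0],
  [0.005,0,0],
], yaw=[0,0,0,0,0], claw=[0.8,0.8,0.8,0.8,0.8])

```text
time_s: 12.98
tcp_pos: [0.6511, 0.0428, 0.1189]
eef_rot: [179.9, 0.1, -87.9]
contact_force: [-6.7, 5.5, 3.3]
gripper_width: 0.0203
gripper_force: 30.0
```

```bash
python3 st.py
```

```text
t12.98 port-frame mm [ 4.45 -3.02] z 118.90 F [-6.49  5.74] 3.35 rot [ 1.7992e+02  6.0000e-02 -8.7910e+01] w 0.0203
```

Request:
step_arm([
  [-0.003,-0.001,0],
  [-0.006,-0.003,0],
  [-0.007,-0.004,0],
  [-0.007,-0.005,0],
  [-0.007,-0.005,0],
  [-0.007,-0.005,0],
  [-0.007,-0.005,0],
], yaw=[0,0,0,0,0,0,0], claw=[0.8,0.8,0.8,0.8,0.8,0.8,0.8])

```text
time_s: 13.57
tcp_pos: [0.6512, 0.0429, 0.1189]
eef_rot: [179.8, -0.0, -87.9]
contact_force: [-10.7, 0.2, 5.8]
gripper_width: 0.0204
gripper_force: 30.0
```

```bash
python3 st.py
```

```text
t13.57 port-frame mm [ 4.54 -2.88] z 118.89 F [-10.66   0.58] 5.84 rot [ 1.7981e+02 -3.0000e-02 -8.7930e+01] w 0.0204
```

Request:
step_arm([
  [-0.001,0,-0.001],
  [-0.002,0,-0.001],
  [-0.003,0,-0.001],
  [-0.004,0,-0.001],
  [-0.004,0,-0.001],
  [-0.003,0,-0.001],
  [-0.002,0,-0.001],
  [-0.001,0,-0.001],
  [0,0,-0.001],
  [0,0,-0.001],
  [0.001,0,-0.001],
  [0.002,0,-0.001],
  [0.003,0,-0.001],
  [0.004,0,-0.001],
  [0.004,0,-0.001],
  [0.003,0,-0.001],
  [0.002,0,-0.001],
  [0.001,0,-0.001],
  [0,0,-0.001],
  [0,0,-0.001],
], yaw=[0,0,0,0,0,0,0,0,0,0,0,0,0,0,0,0,0,0,0,0], claw=[0.8,0.8,0.8,0.8,0.8,0.8,0.8,0.8,0.8,0.8,0.8,0.8,0.8,0.8,0.8,0.8,0.8,0.8,0.8,0.8])

```text
time_s: 15.23
tcp_pos: [0.6512, 0.0429, 0.1189]
eef_rot: [179.8, -0.0, -87.9]
contact_force: [-9.5, -0.3, 4.6]
gripper_width: 0.0202
gripper_force: 30.0
```

```bash
python3 st.py
```

```text
t15.23 port-frame mm [ 4.53 -2.89] z 118.90 F [-9.46  0.  ] 4.55 rot [ 1.798e+02 -4.000e-02 -8.793e+01] w 0.0202
```

Request:
step_arm([
  [-0.0015,0,-0.001],
  [-0.003,0,-0.001],
  [-0.0045,0,-0.001],
  [-0.006,0,-0.001],
  [-0.006,0,-0.001],
  [-0.0045,0,-0.001],
  [-0.003,0,-0.001],
  [-0.0015,0,-0.001],
  [0,0,-0.001],
  [0.0015,0,-0.001],
  [0.003,0,-0.001],
  [0.0045,0,-0.001],
  [0.006,0,-0.001],
  [0.006,0,-0.001],
  [0.0045,0,-0.001],
  [0.003,0,-0.001],
  [0.0015,0,-0.001],
  [0,0,-0.001],
  [0,0,-0.001],
  [0,0,-0.001],
], yaw=[0,0,0,0,0,0,0,0,0,0,0,0,0,0,0,0,0,0,0,0], claw=[0.8,0.8,0.8,0.8,0.8,0.8,0.8,0.8,0.8,0.8,0.8,0.8,0.8,0.8,0.8,0.8,0.8,0.8,0.8,0.8])

```text
time_s: 16.9
tcp_pos: [0.6512, 0.0429, 0.1189]
eef_rot: [179.8, -0.0, -87.9]
contact_force: [-9.0, 0.2, 3.1]
gripper_width: 0.0204
gripper_force: 30.0
```

```bash
python3 st.py
```

```text
t16.90 port-frame mm [ 4.54 -2.9 ] z 118.94 F [-8.95  0.53] 3.06 rot [ 1.798e+02 -3.000e-02 -8.794e+01] w 0.0204
```

Request:
step_arm([
  [0,-0.002,0],
  [0,-0.004,0],
  [-0.001,-0.004,0],
  [-0.002,-0.004,0],
  [-0.003,-0.004,0],
  [-0.002,-0.004,0],
  [-0.001,-0.004,0],
  [0,-0.004,0],
  [0.001,-0.004,0],
  [0.002,-0.004,0],
  [0.003,-0.004,0],
  [0.002,-0.004,0],
  [0.001,-0.004,0],
  [0,-0.004,0],
  [0,-0.004,0],
  [0,-0.004,0],
], yaw=[0,0,0,0,0,0,0,0,0,0,0,0,0,0,0,0], claw=[0.8,0.8,0.8,0.8,0.8,0.8,0.8,0.8,0.8,0.8,0.8,0.8,0.8,0.8,0.8,0.8])

```text
time_s: 18.23
tcp_pos: [0.6513, 0.0429, 0.1189]
eef_rot: [179.7, -0.0, -87.9]
contact_force: [-11.7, 1.8, 5.8]
gripper_width: 0.0202
gripper_force: 30.0
```

```bash
python3 st.py
```

```text
t18.23 port-frame mm [ 4.59 -2.89] z 118.94 F [-11.67   2.27] 5.78 rot [ 1.7972e+02 -4.0000e-02 -8.7940e+01] w 0.0202
```

Request:
step_arm([
  [0,0.003,0],
  [0,0.006,0],
  [0,0.008,0],
  [0,0.009,0],
  [0,0.009,0],
], yaw=[0,0,0,0,0], claw=[0.8,0.8,0.8,0.8,0.8])

```text
time_s: 18.65
tcp_pos: [0.6511, 0.0429, 0.1189]
eef_rot: [179.9, -0.0, -87.9]
contact_force: [-4.8, -0.7, 0.0]
gripper_width: 0.0203
gripper_force: 30.0
```

```bash
python3 st.py
```

```text
t18.65 port-frame mm [ 4.46 -2.89] z 118.92 F [-4.79 -0.51] 0.0 rot [ 1.799e+02 -2.000e-02 -8.793e+01] w 0.0203
```

Request:
step_arm([
  [0,0.002,0],
  [0,0.003,0],
  [0,0.003,0],
  [0,0.003,0],
  [0,0.003,0],
  [0,0.003,0],
  [0,0.003,0],
  [0,0.003,0],
  [0,0.003,0],
  [0,0.003,0],
], yaw=[0,0,0,0,0,0,0,0,0,0], claw=[0.8,0.8,0.5,0.3,0.2,0,-0.2,-0.2,-0.2,-0.2])

```text
time_s: 19.48
tcp_pos: [0.6515, 0.0433, 0.1196]
eef_rot: [-180.0, 0.0, -87.9]
contact_force: [-0.1, 0.5, 0.4]
gripper_width: 0.0523
gripper_force: 0.0
```

```bash
python3 st.py
```

```text
t19.48 port-frame mm [ 4.86 -2.54] z 119.56 F [-0.12  0.47] 0.38 rot [-1.7998e+02  1.0000e-02 -8.7920e+01] w 0.0523
```

Request:
step_arm([
  [0,0,-0.05],
  [0,0,-0.15],
  [0,0,-0.3],
  [0,0,-0.4],
  [0,0,-0.4],
  [-0.1,0.2,-0.4],
  [-0.2,0.4,-0.4],
  [-0.25,0.6,-0.4],
  [-0.288,0.809,-0.4],
  [-0.288,0.809,-0.4],
  [-0.288,0.809,-0.3],
  [-0.288,0.809,-0.2],
  [-0.288,0.809,-0.2],
  [-0.288,0.809,-0.2],
  [-0.288,0.809,-0.2],
], yaw=[0,0,0,0,0,0,0,0,0,0,0,0,0,0,0], claw=[-0.2,-0.2,-0.2,-0.2,-0.2,1,1,1,1,1,1,1,1,1,1])

```text
time_s: 20.73
tcp_pos: [0.4883, 0.0951, 0.1606]
eef_rot: [-179.9, -0.0, -87.9]
contact_force: [0.2, -0.2, 0.0]
gripper_width: 0.0006
gripper_force: 0.0
```

```bash
cat > seat.py <<'E'
from h import *
for n in("top","scene"):
    im,W=grab(n); Z=W[...,2]; q=(W[...,:2]-PORT)@RM
    k=(Z>.126)&(Z<.138)&(abs(q[...,0]-5)<30)&(np.hypot(q[...,0]-.005,q[...,1])<.03)
    s=q[k]
    if len(s): print(n,len(s),"knob mid",np.round((s.min(0)+s.max(0))*500,1),"med",np.round(np.median(s,0)*1e3,1),np.median(Z[k]))
    f=(Z>.097)&(Z<.105)&(q[...,0]<0)&(q[...,0]>-.04)&(abs(q[...,1])<.04)
    s=q[f]; print("flange n",len(s),np.round(s[:,0].min()*1e3,1) if len(s) else "")
    if n=="scene": cv2.imwrite("pics/seat.png",cv2.resize(im[190:330,270:410],None,fx=4,fy=4,interpolation=cv2.INTER_CUBIC))
E
python3 st.py; python3 seat.py
```

```text
t20.73 port-frame mm [-156.32   55.23] z 160.58 F [ 0.24 -0.18] 0.05 rot [-179.94   -0.    -87.91] w 0.0006
top 102 knob mid [ 4.8 -2.2] med [ 4.6 -2.2] 0.13259081309058052
flange n 305 -25.1
scene 64 knob mid [ 6.1 -2.1] med [ 7.9 -2. ] 0.13028444091403352
flange n 78 -20.3
```

View pics/seat.png

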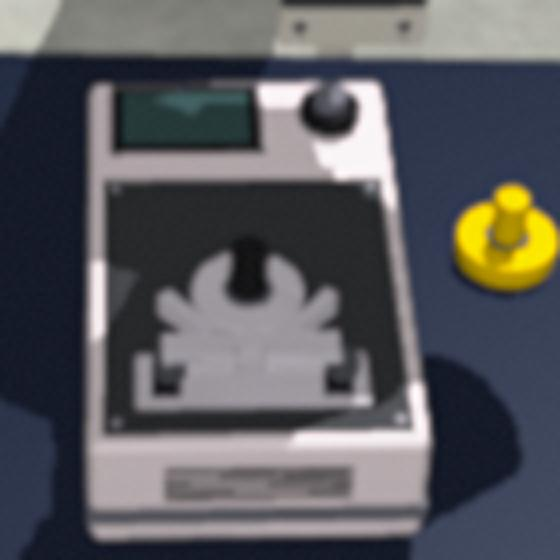

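The picture shows the standard upright and home between the flanks, with its knob at about (248,265). Now pressing the key.

Request:
step_arm([
  [0,0,0.08],
  [0,0,0.15],
  [0,0,0.19],
  [0,0,0.2],
  [0,0,0.21],
  [0,0,0.22],
  [0,0,0.225],
  [0,0,0.23],
  [0,0,0.23],
  [0,0,0.23],
], yaw=[0,0,0,0,0,0,0,0,0,0], claw=[1,1,1,1,1,1,1,1,1,1])

```text
time_s: 21.67
tcp_pos: [0.4878, 0.0948, 0.1151]
eef_rot: [-179.9, -0.0, -87.9]
contact_force: [-6.2, -0.9, 13.2]
gripper_width: 0.0005
gripper_force: 7.0
```

13 N at 5 mm of travel means the key has bottomed. Lifting off and clearing.

Request:
step_arm([
  [0,0,0],
  [0,0,-0.05],
  [0,0,-0.2],
  [0,0,-0.35],
  [0,0,-0.5],
  [0,0,-0.5],
  [0,0,-0.5],
  [0,0,-0.5],
], yaw=[0,0,0,0,0,0,0,0], claw=[1,1,1,1,1,1,1,1])

```text
time_s: 22.33
tcp_pos: [0.4875, 0.0951, 0.2138]
eef_rot: [-180.0, 0.1, -87.9]
contact_force: [-1.0, 0.2, -1.4]
gripper_width: 0.0006
gripper_force: 0.0
```

```bash
python3 st.py; python3 seat.py; python3 - <<'E'
from h import *
im,W=grab("scene"); Z=W[...,2]; q=(W[...,:2]-PORT)@RM
k=(np.hypot(q[...,0]+.157,q[...,1]-.055)<.009)&(Z<.12); print("key z",np.nanpercentile(Z[k],[10,50,90]))
E
```

```text
t22.33 port-frame mm [-157.12   55.24] z 213.77 F [-0.97  0.22] -1.42 rot [-1.7996e+02  5.0000e-02 -8.7930e+01] w 0.0006
top 102 knob mid [ 5.  -2.2] med [ 4.5 -2.2] 0.13259659640104687
flange n 305 -25.2
scene 64 knob mid [ 6.4 -2. ] med [ 9.1 -2.3] 0.1309360944129871
flange n 81 -21.5
key z [0.09673042 0.1042407  0.10627524]
```

The standard hasn't moved, the key is up again and the arm is clear, so I'm handing in.

```bash
python3 -c "
from plant import job; print(job.close_job())"
```

```text
the job is handed in; nothing more can be done
None
```

I seated the tile standard in the V, released it, pressed the read key fully and let it come up, then handed the job in at about 22.5 s. The hand-in gave no verdict, and contact with the back stop was judged from the push and position readings, not seen directly.

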